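# Turn a spot tile wells-out on the draining rack

### The job

The white porcelain spot tile has been left on the robot's side of the lime-green draining rack with its wells against the rack. Turn it over and lean it on the rack's other slope, the one facing away from the robot, standing square on its short end on the ledge, with its wells facing out and up. Do not drop it, and leave the blue tile and the amber bottle where they are.

Things in the scene. Friction and masses are not known exactly. Their poses are not given: they have to be found in the camera images.
- white_tile: White porcelain spot tile 110 x 70 x 12 mm, 0.2 kg. Origin: centre; x along its length, y its width, z out of the face with 12 round grey wells (other face plain). Starts on the rack's near slope standing on its +x end, wells against the panel (+z away from robot, 30 deg down). Its top 45 mm is free: pinch its thickness, tool tilted 30 deg along the slope, fingers open about 50 mm.
- blue_tile: Dark blue spot tile of the same size in the other bay of the near slope, wells facing out. Origin: centre; z out of the wells, +x end up. Leave it alone.
- rack: Fixed lime A-frame rack, 82 mm high, grey base 150 x 310 mm. Origin: centre of underside, z up, ridge along y (300 mm), near slope -x, far slope +x (empty). Panels 60 deg from level, from foot x -/+38.5, z 25 to top x -/+6, z 81 mm; 30 mm deep ledge at the foot, square to the panel. Tile fully home: centre x -/+16, z 76. Fin at y 0, 18 mm up, parts 2 bays; tiles stand near y +/-75 mm.
- amber_bottle: Loose amber glass dropper bottle, black cap, 44 mm diameter, 106 mm high, beside one end of the rack. Origin: centre of underside, z up. Leave it standing.

How it is judged:
By the outcome, as a careful person would: the job done as asked, in the order asked, and still so for the second after the job is handed in, with the robot touching nothing.
It also fails if it takes over 38 s, if anything falls off the work surface, if the arm or the gripper's body presses on something with over 40 N, if the wrist force passes 120 N, or if a joint passes its speed limit or range.

### The arm

A 6-joint arm with a two-finger parallel gripper is mounted at the origin on the work surface. World frame = base frame: x ahead of the robot, y to its left, z up, the work surface at z = 0. Lengths are in mm, angles in rad, forces in N, time in s.
With the tool pointing down it reaches from about 350 to 975 mm from the base axis. Payload 7.1 kg.
Tool frame: the origin (TCP) lies midway between the tips of the shut fingers; the grasp point (between the pads) lies env.hold_point_z behind it (env.hold_point_z is the distance from the TCP to the grasp point, in mm); z points along the fingers, y is the line along which they close (so a half turn about z gives the same grasp; the last joint's range is limited). The gripper opens to 88 mm and grips with 3 to 60 N. Pads are 20 mm wide; open, the fingers measure 115 mm over their backs; the gripper's body (75 mm by 178 mm) begins 61 mm behind the grasp point.
Start: joints at [-1.122, 0.423, 1.63, -0, 1.089, -0.019], TCP at [281.841, -557.826, 222.675] pointing down, gripper open.
Joint ranges: [-3, 3], [-0.9, 2.11], [0.09, 2.58], [-1.31, 4.45], [0.11, 2.69], [-2.54, 2.54]. Speed limits (rad/s): [2.39, 2.39, 3.01, 3.14, 3.14, 3.14].

### API

Orientations are given as a unit quaternion [x, y, z, w].
In Python, from station import env gives the robot as it stands. Calls block until the motion is done:
- env.reach(position, orientation): joint-space move of the TCP to a pose.
- env.move_l(position, rot=None, rate=150, f_stop=None): straight line of the TCP; rot=None keeps the orientation; rate is the mean speed in mm/s. With f_stop (N) it stops when the force on the tool has changed by that much, and returns True; else False.
- env.move_joints(angles): joint-space move.
- env.set_gripper(opening): finger opening in mm; the grip force is fixed at half the most; returns when the fingers have stopped.
- env.hold(seconds).
- env.ik(position, orientation): joint angles nearest the present ones, or None.
- env.read_state(): the state.
- env.camera(name): name is "scene" or "top" or "wrist"; returns the picture (384x512x3 uint8, blue, green, red); there is no depth.
- env.camera_params(name): a dict with "fx", "fy", "cx", "cy" (pixels), "dist" ([k1, k2, p1, p2, k3] as OpenCV has them; the pictures are not rectified), "pose" (4x4, takes a point from camera to world coordinates); the wrist camera has in their place "tool_from_camera" (4x4, takes a point from camera to tool coordinates, whose origin is the TCP and whose axes are the flange's). Camera axes: x right, y up, looking along -z (the intrinsics and any distortion apply to the point x, -y, -z); pixel columns grow to the right and rows downward; lengths in mm; the calibration is good to about 2 mm. A picture is of the moment at which its call begins: read the wrist's pose just before it. camera_params takes no time and is no camera call.
A pose or a line that the arm cannot do raises env.IKError and nothing moves.
- env.sign_off(): hands the job in; it is judged then, once.
Trained networks look in the newest picture that a camera, given by its name, has taken for a name from the list of things; names that differ only in an ending like _2 or _b are one class to them, and where a whole thing is asked for, a point or a joint stands for the part that bears it (a point fixed in the world has none). Each returns a list of dicts, best first, with "confidence" (0 to 1); they miss things now and then, are a little off and sometimes report something else, mostly with a low value. They report only what shows in the picture. A call takes as long as a camera call.
- env.boxes_of(camera, thing): "xy" ([column, row] in pixels, amid what is visible of it).
- env.trace(camera, thing): "mask" (384x512 bool, what is visible of it) and "xy" ([column, row] in pixels, amid what is visible of it).
- env.pinpoint(camera, thing): "xy" ([column, row] in pixels: a listed point, or the origin of a listed thing).
The state is a dict: "time_s": time; "qpos": joint angles; "dq": joint speeds; "tau": joint torques, N m; "tool_pos": TCP position; "orientation": TCP orientation; "force": force on the tool from outside, world axes, zero at the start; "wrist_torque": the same for the moment, N m; "width": finger opening in mm; "grip_force": force on a finger pad.
Only numpy, scipy, OpenCV 4.12 (cv2) and the standard library are available. Lean on these libraries where they do the work, as an engineer would, in place of code of your own. Each camera call takes 0.05 s, during which the arm holds its last target. There are 200 camera calls.

## Working session

There is one attempt and no reset: what is moved stays moved. The work goes in short steps, each a Python script; the robot and the scene stay as the last script left them, time stands still between calls to the robot, and variables do not carry over. Pictures are saved under pics/ and viewed, at most 10 in all, crops included, and the job is handed in when it is done.

```bash
mkdir -p pics; ls
python3 - <<'E'
from station import env
import cv2,numpy as np
for c in ("scene","top"):
    im=env.camera(c); cv2.imwrite(f"pics/{c}0.png",im)
    p=env.camera_params(c); print(c,{k:np.round(v,3).tolist() for k,v in p.items()})
    for t in ("white_tile","blue_tile","rack","amber_bottle"):
        print(t,[(np.round(d["xy"],1).tolist(),round(d["confidence"],2)) for d in env.pinpoint(c,t)][:3])
a=cv2.imread("pics/scene0.png");b=cv2.imread("pics/top0.png")
print(env.hold_point_z, env.read_state()["time_s"], env.read_state()["orientation"])
E
```

```text
pics
station.py
scene {'fx': 447.115, 'fy': 447.115, 'cx': 253.934, 'cy': 187.635, 'dist': [-0.041, 0.0, 0.0, 0.0, 0.0], 'pose': [[0.599, -0.692, 0.403, 924.07], [0.801, 0.526, -0.287, -256.512], [-0.013, 0.494, 0.869, 933.403], [0.0, 0.0, 0.0, 1.0]]}
white_tile [([207.2, 228.3], 0.81)]
blue_tile [([265.5, 194.9], 0.89)]
rack [([242.3, 235.4], 0.57)]
amber_bottle [([328.8, 199.1], 0.95)]
top {'fx': 384.968, 'fy': 384.968, 'cx': 261.344, 'cy': 199.527, 'dist': [0.035, 0.0, 0.0, 0.0, 0.0], 'pose': [[0.012, 0.998, -0.056, 463.518], [-1.0, 0.011, -0.015, 30.79], [-0.015, 0.056, 0.998, 928.719], [0.0, 0.0, 0.0, 1.0]]}
white_tile [([332.2, 186.5], 0.87)]
blue_tile [([266.6, 174.8], 0.76)]
rack [([292.8, 176.3], 0.78)]
amber_bottle [([205.0, 158.7], 0.76)]
18.700000000000003 0.5 [ 9.72763885e-01  2.31798240e-01 -9.17882335e-06 -2.39060290e-05]
```

View pics/scene0.png

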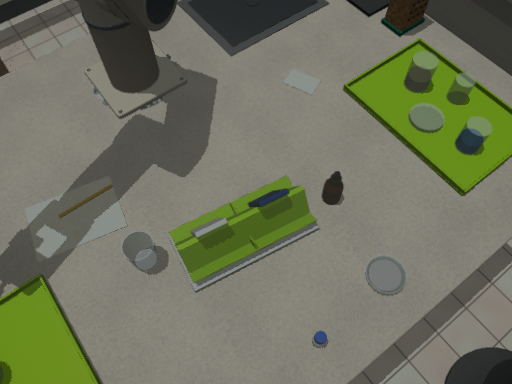

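View pics/top0.png

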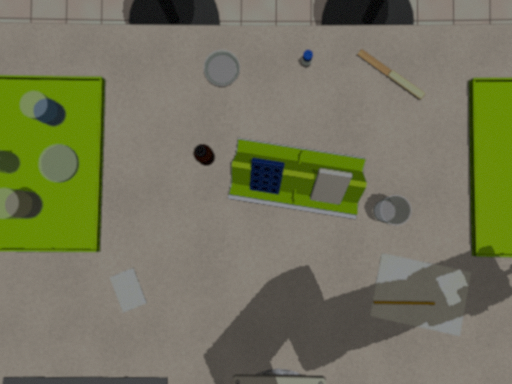

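Top view: the white tile's plain back shows at about (332,186). The blue tile is at (266,175), the bottle at (205,155), and a glass stands near the white end at (385,210). Next I'll fit the rack and tile poses to masks from both cameras.

```bash
cat > h.py <<'E'
from station import env
import cv2,numpy as np
from scipy.optimize import minimize,least_squares
from scipy.spatial.transform import Rotation as R
def proj(p,X):
    T=np.linalg.inv(p["pose"]); F=np.diag([1,-1,-1.])
    r=F@T[:3,:3]; t=F@T[:3,3]
    K=np.array([[p["fx"],0,p["cx"]],[0,p["fy"],p["cy"]],[0,0,1.]])
    return cv2.projectPoints(np.atleast_2d(X).astype(float),cv2.Rodrigues(r)[0],t,K,np.array(p["dist"],float))[0][:,0]
def rackT(q,X):
    c,s=np.cos(q[2]),np.sin(q[2]); X=np.atleast_2d(X)
    return np.c_[q[0]+c*X[:,0]-s*X[:,1], q[1]+s*X[:,0]+c*X[:,1], X[:,2]]
# near-slope tile corners in rack frame: s along slope up from foot, n outward from panel
def slope(side,s,n,y): # side -1 near, +1 far
    return np.array([side*(38.5-0.5*s+0.866*n), y, 25+0.866*s+0.5*n])
RP=np.array([[sx*x,sy*150,z] for sx in(-1,1) for sy in(-1,1) for x,z in((38.5,25),(64.5,40),(6,81))])
def hullmask(pts):
    m=np.zeros((384*4,512*4),np.uint8); cv2.fillConvexPoly(m,cv2.convexHull(((pts+.5)*4).round().astype(np.int32)),1); return m
E
python3 - <<'E'
from h import *
P={c:env.camera_params(c) for c in("scene","top")}
obs={};W={}
vis=[]
for c in P:
    im=cv2.imread(f"pics/{c}0.png")
    hsv=cv2.cvtColor(im,cv2.COLOR_BGR2HSV)
    g=cv2.inRange(hsv,(30,120,60),(50,255,255))
    n,l,st,ce=cv2.connectedComponentsWithStats(cv2.morphologyEx(g,cv2.MORPH_CLOSE,np.ones((5,5))))
    ref={"scene":(232,250),"top":(297,165)}[c]
    k=1+np.argmin(np.hypot(*(ce[1:]-ref).T)+1e3*(st[1:,4]<500))
    ys,xs=np.nonzero((l==k)&(g>0)); print(c,st[k])
    obs[c]=hullmask(np.c_[xs,ys].astype(float))
    W[c]=im
def cost(q):
    return sum(1-(a&b).sum()/(a|b).sum() for a,b in((obs[c],hullmask(proj(P[c],rackT(q,RP)))) for c in P))
best=min((minimize(cost,[515,-60,y],method="Nelder-Mead",options=dict(initial_simplex=np.array([[515,-60,y],[545,-60,y],[515,-30,y],[515,-60,y+.1]]))) for y in(-.1,.1,0)),key=lambda r:r.fun)
q=best.x; print(q,best.fun)
np.save("rack.npy",q)
# tile: fit y, s0, roll in slope plane to mask
tm={}
for c in P:
    env.camera(c); d=env.trace(c,"white_tile")[0]; tm[c]=cv2.resize(d["mask"].astype(np.uint8),None,fx=4,fy=4,interpolation=0); print(c,d["confidence"],d["mask"].sum())
def tpts(v):
    y,s0,a=v; o=[]
    for u in(0,110):
        for w in(-35,35):
            for n in(0,12):
                uu=u-0; o.append(slope(-1,s0+55+(u-55)*np.cos(a)+w*np.sin(a),n,y-(u-55)*np.sin(a)+w*np.cos(a)))
    return rackT(q,np.array(o))
def tc(v): return sum(1-(a&b).sum()/(a|b).sum() for a,b in((tm[c],hullmask(proj(P[c],tpts(v)))) for c in P))
for y0 in(-75,75):
    r=minimize(tc,[y0,0,0],method="Nelder-Mead",options=dict(initial_simplex=np.array([[y0,0,0],[y0+15,0,0],[y0,10,0],[y0,0,.1]]))); print(r.x,r.fun)
    if y0==-75: v=r.x
np.save("tile.npy",v)
o=[]
for c,(x,y,w,h) in {"scene":(150,160,190,140),"top":(215,125,190,100)}.items():
    im=cv2.resize(W[c],None,fx=4,fy=4)
    for X,col in((rackT(q,RP),(0,0,255)),(tpts(v),(255,0,255)),(rackT(q,[[a*75,b*155,0] for a in(-1,1) for b in(-1,1)]),(255,255,0))):
        for p in proj(P[c],X): cv2.circle(im,tuple(int(round(i)) for i in (p+.5)*4),3,col,-1)
    o.append(im[y*4:(y+h)*4,x*4:(x+w)*4])
cv2.imwrite("pics/fit.png",cv2.resize(np.vstack(o),None,fx=.62,fy=.62,interpolation=cv2.INTER_AREA))
E
```

```text
scene [ 170  176  146  107 6861]
top [ 230  140  137   74 5104]
[ 5.70101173e+02 -3.76520820e+01 -1.45405748e-01] 0.07867257412644035
scene 0.8 321
top 0.93 1017
[-7.28754335e+01 -5.97046122e+00  2.35780863e-02] 0.24112472409418562
[75.  0.  0.] 2.0
```

View pics/fit.png

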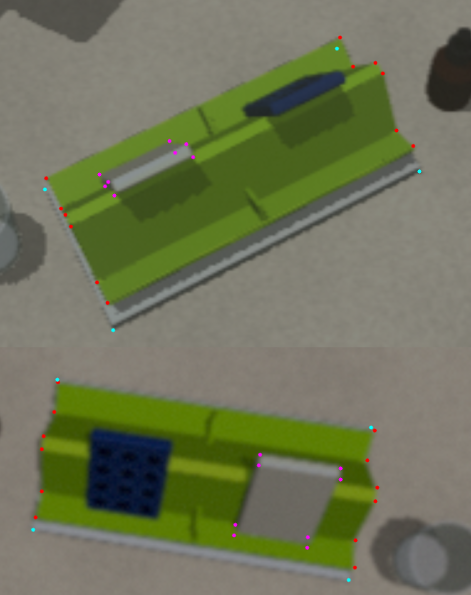

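The fit is within about 2 mm for the rack, but the tile's in-plane skew and height are uncertain. I'll move to a pre-grasp pose and refine from the wrist camera.

```bash
cat >> h.py <<'E'
def pose(q,side,s,n,y,flip,a=0.):
    """TCP pose with grasp point at (s,n,y) on slope; a = in-plane turn"""
    z=np.array([side*.5,0,-.8660254]); yv=flip*np.array([-.8660254,0,-side*.5])
    # yv: along panel normal, continuous from near to far (robot-ward side)
    nrm=np.array([side*.8660254,0,.5])
    M=R.from_rotvec(nrm*a).as_matrix()@np.c_[np.cross(yv,z),yv,z]
    M=R.from_euler("z",q[2]).as_matrix()@M
    p=rackT(q,slope(side,s,n,y))[0]+env.hold_point_z*M[:,2]
    return p,R.from_matrix(M).as_quat()
E
python3 - <<'E'
from h import *
q=np.load("rack.npy")
for f in(1,-1):
  for side,s,n in((-1,240,6),(-1,95,6),(1,250,6),(1,95,6)):
    p,o=pose(q,side,s,n,-73,f); j=env.ik(p,o); print(f,side,s,np.round(p),None if j is None else np.round(j,2))
p=env.camera_params("wrist"); print({k:np.round(v,3).tolist() for k,v in p.items()})
E
```

```text
1 -1 240 [ 626. -120.  220.] None
1 -1 95 [ 554. -109.   94.] None
1 1 250 [488. -99. 228.] None
1 1 95 [ 565. -111.   94.] None
-1 -1 240 [ 626. -120.  220.] [-0.2   0.71  1.23 -0.03  1.72 -0.05]
-1 -1 95 [ 554. -109.   94.] [-0.2   0.75  1.48 -0.03  1.43 -0.04]
-1 1 250 [488. -99. 228.] [-0.26  0.05  2.24  0.18  0.33 -0.27]
-1 1 95 [ 565. -111.   94.] None
{'fx': 283.807, 'fy': 283.807, 'cx': 255.233, 'cy': 188.678, 'dist': [-0.055, 0.0, 0.0, 0.0, 0.0], 'tool_from_camera': [[0.001, 0.959, 0.283, 77.799], [1.0, -0.001, -0.001, 0.658], [-0.0, 0.283, -0.959, -162.508], [0.0, 0.0, 0.0, 1.0]]}
```

Run:
```python
from h import *
q=np.load("rack.npy")
for a in(-.8,-.6,-.45,-.3,.3,.45,.6,.8):
  print("a",a)
  for side,s in((-1,220),(-1,96),(1,220),(1,170),(1,130),(1,96)):
    p,o=pose(q,side,s,6,-73,-1,a if side<0 else a); j=env.ik(p,o); print("  ",side,s,np.round(p),None if j is None else np.round(j,2))
```

```text
a -0.8
   -1 220 [ 621. -105.  207.] [-0.47  0.79  1.33  0.61  1.74 -0.22]
   -1 96 [559. -96. 100.] [-0.5   0.85  1.5   0.59  1.56 -0.38]
   1 220 [ 498. -114.  207.] [ 0.25  0.4   2.11 -1.19  1.03  1.49]
   1 170 [ 523. -118.  164.] [ 0.23  0.51  2.08 -1.25  0.99  1.57]
   1 130 [ 543. -121.  129.] [ 0.21  0.6   2.04 -1.29  0.97  1.63]
   1 96 [ 560. -123.  100.] None
a -0.6
   -1 220 [ 619. -108.  205.] [-0.41  0.76  1.3   0.46  1.72 -0.18]
   -1 96 [558. -99.  98.] [-0.43  0.81  1.48  0.44  1.51 -0.3 ]
   1 220 [ 500. -112.  205.] [ 0.17  0.29  2.17 -1.17  0.81  1.39]
   1 170 [ 525. -115.  162.] [ 0.15  0.41  2.14 -1.27  0.76  1.5 ]
   1 130 [ 545. -118.  127.] None
   1 96 [ 561. -121.   98.] None
a -0.45
   -1 220 [ 618. -110.  204.] [-0.36  0.74  1.28  0.34  1.71 -0.15]
   -1 96 [ 557. -101.   97.] [-0.38  0.79  1.48  0.33  1.48 -0.24]
   1 220 [ 501. -110.  204.] [ 0.08  0.22  2.2  -1.12  0.63  1.26]
   1 170 [ 526. -113.  161.] [ 0.07  0.35  2.18 -1.26  0.58  1.42]
   1 130 [ 546. -116.  126.] None
   1 96 [ 562. -119.   97.] None
a -0.3
   -1 220 [ 617. -113.  203.] [-0.31
[... 1202 characters left out ...]
.   98.] [ 0.03  0.8   1.52 -0.51  1.46  0.24]
   1 220 [503. -91. 205.] [-0.64  0.32  2.13  1.06  0.92 -1.43]
   1 170 [528. -95. 162.] [-0.61  0.43  2.1   1.14  0.86 -1.52]
   1 130 [548. -97. 127.] [-0.59  0.52  2.07  1.2   0.83 -1.59]
   1 96 [ 564. -100.   98.] [-0.58  0.59  2.04  1.25  0.81 -1.64]
a 0.8
   -1 220 [ 617. -132.  207.] [ 0.08  0.77  1.37 -0.67  1.67  0.17]
   -1 96 [ 555. -123.  100.] [ 0.1   0.84  1.54 -0.66  1.49  0.33]
   1 220 [502. -88. 207.] [-0.7   0.42  2.06  1.07  1.13 -1.51]
   1 170 [527. -92. 164.] [-0.68  0.53  2.03  1.12  1.08 -1.58]
   1 130 [547. -94. 129.] [-0.66  0.61  1.99  1.16  1.05 -1.62]
   1 96 [564. -97. 100.] [-0.64  0.68  1.96  1.19  1.03 -1.65]
```

Run:
```python
from h import *
q=np.load("rack.npy"); b=.4
p,o=pose(q,-1,205,6,-73,-1,-b)
env.reach(p,o); env.set_gripper(50)
s=env.read_state(); im=env.camera("wrist"); cv2.imwrite("pics/w1.png",im)
c=env.camera_params("wrist")
T=np.eye(4);T[:3,:3]=R.from_quat(s["orientation"]).as_matrix();T[:3,3]=s["tool_pos"]
c["pose"]=T@c["tool_from_camera"]
np.save("wp.npy",c["pose"])
print(s["time_s"],np.round(s["tool_pos"]-p,1))
def tp(y,s0,a,n): return np.array([slope(-1,s0+55+u*np.cos(a)+w*np.sin(a),n,y-u*np.sin(a)+w*np.cos(a)) for u in(-55,55) for w in(-35,35)])
for n in(0,12): print(proj(c,rackT(q,tp(-73,0,0,n))).round(1).tolist())
d=env.trace("wrist","white_tile"); print([x["confidence"] for x in d]); 
v=cv2.resize(im,None,fx=1.5,fy=1.5)
for X,col in((rackT(q,tp(-73,0,0,12)),(0,0,255)),(rackT(q,tp(-73,0,0,0)),(255,0,255)),(rackT(q,RP),(0,255,255))):
    for x in proj(c,X):
        if abs(x).max()<900: cv2.circle(v,tuple(int(round(i)) for i in (x+.5)*1.5),3,col,-1)
if d: cv2.drawContours(v,[(k*1.5).astype(int) for k in cv2.findContours(d[0]["mask"].astype(np.uint8),0,2)[0]],-1,(255,0,0),1); np.save("wm.npy",d[0]["mask"])
cv2.imwrite("pics/w1v.png",v)
```

```text
3.45 [ 0.   0.1 -0. ]
[[259.7, 260.3], [259.7, 205.4], [261.7, 277.5], [261.6, 198.9]]
[[250.3, 260.3], [250.4, 205.3], [248.2, 277.5], [248.5, 198.9]]
[0.88]
```

View pics/w1v.png

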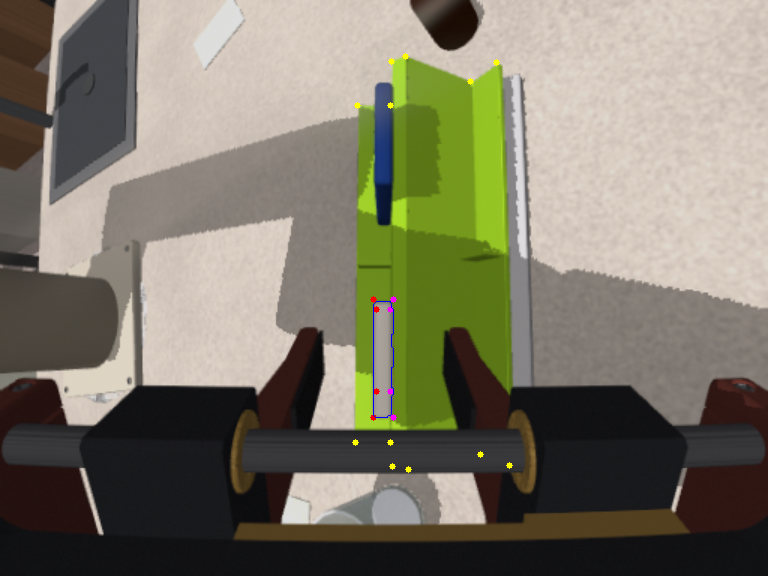

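The wrist view shows the tile's top edge at (383,300–417) in the overlay. That is within about 1 px of the prediction (rack y −73, flush and square), so I'll grasp and lift.

Run:
```python
from h import *
q=np.load("rack.npy"); b=.4
p,o=pose(q,-1,97,6.3,-73.5,-1,-b)
print(env.move_l(p,rot=o,rate=90,f_stop=15))
s=env.read_state(); print(s["time_s"],np.round(s["tool_pos"]-p,1),s["force"].round(1) if hasattr(s["force"],"round") else s["force"])
env.set_gripper(5)
s=env.read_state(); print(s["width"],s["grip_force"],np.round(s["force"],1))
p,o=pose(q,-1,120,6.3,-73.5,-1,-b); env.move_l(p,rate=50)
p,o=pose(q,-1,240,6.3,-73.5,-1,-b); env.move_l(p,rate=120)
s=env.read_state(); print(s["time_s"],s["width"],s["grip_force"],np.round(s["force"],1))
im=env.camera("wrist"); cv2.imwrite("pics/w2.png",cv2.resize(im,None,fx=1.5,fy=1.5))
pf,of=pose(q,1,240,10,-73.5,-1,b); print(env.ik(pf,of))
```

```text
False
4.9 [ 0.6 -0.1  0.5] [ 0.3 -0.6  0.2]
12.108941224007681 29.996039271354675 [-0.2  0.3  0.3]
7.3333 11.703952356871222 29.99511569738388 [ 0.2 -0.3 -1.6]
[-0.54781333  0.17799472  2.17477657  0.96287167  0.71583577 -1.24017067]
```

View pics/w2.png

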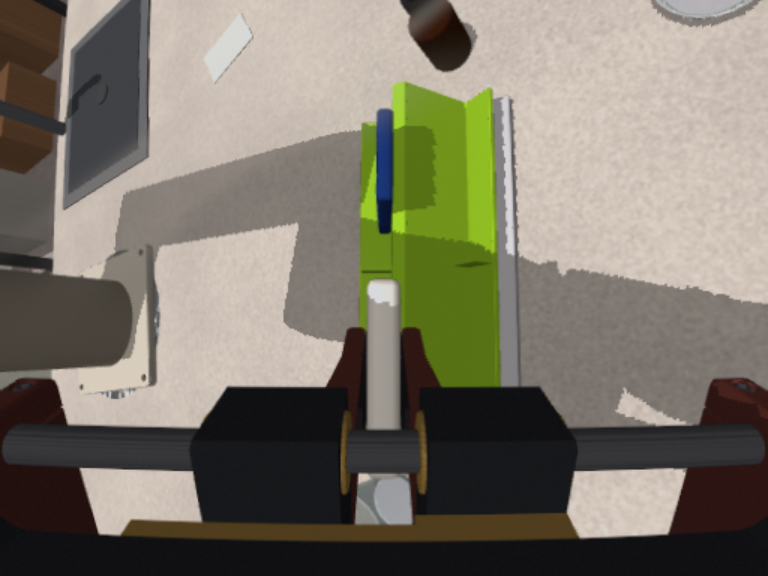

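The tile is held between the pads (width 11.7 mm, grip force 30 N) with nothing else disturbed. Next I'll swing it over the ridge to a pose above the far slope.

Run:
```python
from h import *
q=np.load("rack.npy"); b=.4
z=np.array([0,0,-1.]);yv=np.array([1.,0,0])
M=R.from_euler("z",q[2]).as_matrix()@R.from_rotvec(yv*b).as_matrix()@np.c_[np.cross(yv,z),yv,z]
pm=rackT(q,[0,-73.5,262])[0]+env.hold_point_z*M[:,2]
env.reach(pm,R.from_matrix(M).as_quat())
pf,of=pose(q,1,225,11,-73.5,-1,b); env.reach(pf,of)
p,o=pose(q,1,125,11,-73.5,-1,b); env.move_l(p,rate=120)
s=env.read_state(); print(s["time_s"],s["width"],s["grip_force"],np.round(s["force"],1),np.round(s["tool_pos"]-p,1))
P={}
o=[]
for c,(x,y,w,h) in {"scene":(150,140,200,150),"top":(215,105,200,120)}.items():
    im=cv2.resize(env.camera(c),None,fx=3,fy=3); pc=env.camera_params(c)
    # predicted tile corners (bottom at s=28)
    X=rackT(q,np.array([slope(1,28+u,n+5,-73.5+v) for u in(0,110) for v in(-35,35) for n in(0,12)]))
    for k in proj(pc,X): cv2.circle(im,tuple(int(round(i)) for i in (k+.5)*3),2,(255,0,255),-1)
    o.append(im[y*3:(y+h)*3,x*3:(x+w)*3])
cv2.imwrite("pics/far.png",cv2.resize(np.vstack(o),None,fx=.74,fy=.74,interpolation=cv2.INTER_AREA))
```

```text
9.7583 12.100366095331763 29.996357560157776 [ 0.5  0.3 -1.6] [0.1 0.  0.3]
```

View pics/far.png

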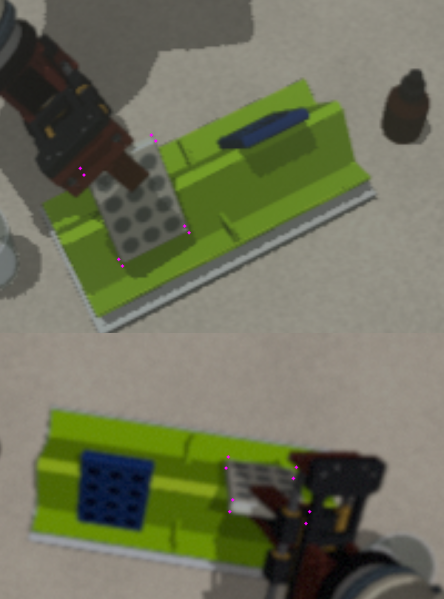

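The tile matches the predicted corners, with its wells facing out. I'll lower it onto the ledge, ease it to the panel and check before release.

Run:
```python
from h import *
q=np.load("rack.npy"); b=.4; Z=None
def at(s,n,rate,f):
    p,o=pose(q,1,s,n,-73.5,-1,b); r=env.move_l(p,rate=rate,f_stop=f)
    st=env.read_state(); d=R.from_euler("z",-q[2]).apply(np.array(st["tool_pos"])-p)
    print(s,n,r,"off s,n,y",np.round([-d[0]*.5+d[2]*.866,d[0]*.866+d[2]*.5,d[1]],1),np.round(st["force"],1),round(st["width"],2),round(st["time_s"],2))
    return s-d[0]*.5+d[2]*.866, n+d[0]*.866+d[2]*.5
s1,n1=at(106,11,60,8)
s1,n1=at(90,11,20,5)
s2,n2=at(s1+.5,2,15,4)
s3,n3=at(s2-4,n2,10,4)
o=[]
for c,(x,y,w,h) in {"scene":(150,140,200,150),"top":(215,105,200,120)}.items():
    im=cv2.resize(env.camera(c),None,fx=3,fy=3); pc=env.camera_params(c)
    X=rackT(q,np.array([slope(1,u,n,-73.5+v) for u in(0,110) for v in(-35,35) for n in(0,12)]))
    for k in proj(pc,X): cv2.circle(im,tuple(int(round(i)) for i in (k+.5)*3),2,(255,0,255),-1)
    o.append(im[y*3:(y+h)*3,x*3:(x+w)*3])
cv2.imwrite("pics/on.png",cv2.resize(np.vstack(o),None,fx=.74,fy=.74,interpolation=cv2.INTER_AREA))
```

```text
106 11 False off s,n,y [-0.4 -0.4  0.2] [ 0.   0.  -1.4] 11.91 10.32
90 11 True off s,n,y [ 6.6 -0.1  0.3] [-0.9 -0.1  0.2] 11.64 10.86
97.12369606932768 2 True off s,n,y [-0.5  4.3  0. ] [ 1.4 -0.4  1.1] 12.27 11.23
92.63986735614264 6.322879884401052 True off s,n,y [4.  0.  0.1] [-2.1 -0.5  5. ] 11.6 11.44
```

View pics/on.png

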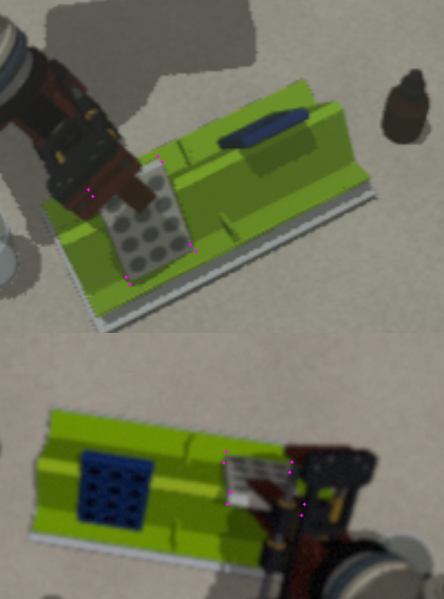

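Ledge and panel contact came at s 96.6 and n 6.3, against 97 and 6.3 expected. Releasing and retreating along the tool axis.

Run:
```python
from h import *
q=np.load("rack.npy")
env.set_gripper(45); env.hold(.2)
s=env.read_state(); z=R.from_quat(s["orientation"]).as_matrix()[:,2]; print(s["width"],np.round(s["force"],1))
for d in(90,):
    try: print(env.move_l(np.array(s["tool_pos"])-d*z,rate=80,f_stop=10))
    except env.IKError as e: print("IK",e)
s=env.read_state()
try: env.move_l(np.array(s["tool_pos"])+[-60,-100,60],rate=150)
except env.IKError as e: print("IK2",e)
s=env.read_state(); print(s["time_s"],np.round(s["tool_pos"]))
o=[]
for c,(x,y,w,h) in {"scene":(150,140,200,150),"top":(195,105,200,120)}.items():
    im=cv2.resize(env.camera(c),None,fx=3,fy=3); pc=env.camera_params(c)
    X=rackT(q,np.array([slope(1,u,n,-73.5+v) for u in(0,110) for v in(-35,35) for n in(0,12)]))
    for k in proj(pc,X): cv2.circle(im,tuple(int(round(i)) for i in (k+.5)*3),2,(255,0,255),-1)
    o.append(im[y*3:(y+h)*3,x*3:(x+w)*3])
cv2.imwrite("pics/end.png",cv2.resize(np.vstack(o),None,fx=.74,fy=.74,interpolation=cv2.INTER_AREA))
```

```text
44.82010170010101 [-0.3  0.4 -0.5]
False
14.7333 [ 459. -232.  228.]
```

View pics/end.png

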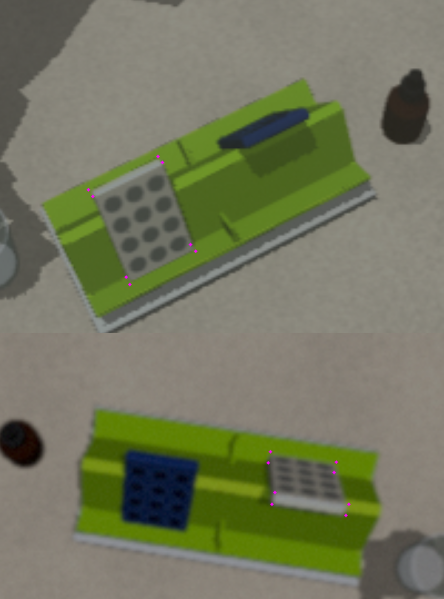

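The tile stands square on the far ledge with its wells out and up, matching the predicted corners. The blue tile and bottle haven't moved.

```bash
python3 -c "
from station import env
print(env.sign_off())"
```

```text
the job is handed in; nothing more can be done
None
```

The white tile now leans on the rack's far slope, square on its short end on the ledge with its wells out and up; the blue tile and amber bottle are where they were, and the job was handed in at about 15 s.

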